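Tip the frozen-food cartons flat onto the thawing plate

TASK

Two frozen-food cartons stand on end at opposite ends of the aluminium thawing plate. Push each one with the fingertips, near its top, so that it topples inward, and leave both lying flat on a broad face, side by side, wholly on the plate. Push gently, do not pinch or lift the cartons, and leave the two cups and the salt shaker beside the plate alone.

Things in the scene. Friction and masses are not known exactly. Their poses are not given: they have to be found in the camera images.
- plate: Flat aluminium thawing plate lying on the worktop, 280 x 260 mm and 10 mm thick, thin dark ribs on top; it is fixed. Origin at the centre of its underside, z up; its x axis runs along the 280 mm side, its y axis along the 260 mm side.
- carton_tall: The taller of two rigid slim white cartons, brown panel on each broad face: 150 mm tall, 90 wide, 40 deep, about 0.3 kg, loose. Starts upright on the plate near one y end of it (either; the other carton at the other end, in the other x half), broad faces looking along plate y within 0.15 rad. Pushed high it tips, low it slides. Origin: centre of foot; x across width, y through depth, z foot to head.
- carton_tall_foot_a (a point): Middle of the foot edge of the taller carton's narrow side on its own +x side: 45 mm out from its mid-line, half-way through its 40 mm depth, at its foot end.
- carton_tall_foot_b (a point): Middle of the foot edge of the taller carton's narrow side on its own -x side: 45 mm out from its mid-line, half-way through its 40 mm depth, at its foot end.
- carton_tall_head_a (a point): Middle of the head edge of the taller carton's narrow side on its own +x side: 45 mm out from its mid-line, half-way through its 40 mm depth, at its head end.
- carton_tall_head_b (a point): Middle of the head edge of the taller carton's narrow side on its own -x side: 45 mm out from its mid-line, half-way through its 40 mm depth, at its head end.
- carton_short: The shorter of two rigid slim white cartons, brown panel on each broad face: 130 mm tall, 90 wide, 40 deep, about 0.3 kg, loose. Starts upright on the plate near one y end of it (either; the other carton at the other end, in the other x half), broad faces looking along plate y within 0.15 rad. Pushed high it tips, low it slides. Origin: centre of foot; x across width, y through depth, z foot to head.
- carton_short_foot_a (a point): Middle of the foot edge of the shorter carton's narrow side on its own +x side: 45 mm out from its mid-line, half-way through its 40 mm depth, at its foot end.
- carton_short_foot_b (a point): Middle of the foot edge of the shorter carton's narrow side on its own -x side: 45 mm out from its mid-line, half-way through its 40 mm depth, at its foot end.
- carton_short_head_a (a point): Middle of the head edge of the shorter carton's narrow side on its own +x side: 45 mm out from its mid-line, half-way through its 40 mm depth, at its head end.
- carton_short_head_b (a point): Middle of the head edge of the shorter carton's narrow side on its own -x side: 45 mm out from its mid-line, half-way through its 40 mm depth, at its head end.
- salt_shaker: Glass salt shaker with a grey cap, 44 mm across, 90 mm tall, loose, on the worktop beyond the plate. Origin at the centre of its underside.
- cup_side: Small empty round steel portion cup, 61 mm across, 37 mm tall, loose, on the worktop close to the right end of the plate. Origin at the centre of its underside.
- cup_far: Small round steel portion cup with a yellow filling, 61 mm across, 37 mm tall, loose, on the worktop beyond the plate. Origin at the centre of its underside.
There are look-alikes about, which are no part of the job. What is shaped like the carton_tall but red or yellow is not meant.

How it is judged:
By the outcome, as a careful person would: the job done as asked, in the order asked, and still so for the second after the job is handed in, with the robot touching nothing.
It also fails if it takes over 54 s, if anything falls off the work surface, if the arm or the gripper's body presses on something with over 40 N, if the wrist force passes 120 N, or if a joint passes its speed limit or range.

ROBOT

A 7-joint arm with a two-finger parallel gripper is mounted at the origin on a cart in front of the work surface, level with it; the furniture and walls round the work are solid. World frame = base frame: x ahead of the robot, y to its left, z up, the work surface at z = 0. Lengths are in m, angles in rad, forces in N, time in s.
With the tool pointing down it reaches from about 0.4 to 0.925 m from the base axis. Payload 5.6 kg.
Tool frame: the origin (TCP) lies on the front face of the gripper's body, between the roots of the fingers; the fingertips stand 73 mm ahead of it and the grasp point (between the pads) lies 54 mm ahead of it; x points along the fingers, y is the direction in which the jaws open and shut, and the axes are right-handed (so a half turn about x gives the same grasp; the last joint's range is limited). The gripper opens to 85 mm and grips with 20 to 120 N. Pads are 22 mm wide; open, the fingers measure 114 mm over their backs; the gripper's body (76 mm by 85 mm) begins 54 mm behind the grasp point. The pads swing forward as they close: fully open they stand 13 mm farther back than shut.
Start: joints at [-1.288, 0.468, -0.012, 1.603, 0.006, 1.071, -0.056], TCP at [0.208, 0.616, 0.304] pointing down, gripper open.
Joint ranges: [-2.53, 2.53], [-0.31, 2.02], [-1.57, 1.55], [0.28, 2.44], [-1.29, 4.43], [0.15, 1.84], [-2.92, 2.92]. Speed limits (rad/s): [2.57, 2.57, 3.14, 3.14, 3.14, 3.14, 3.14].

INTERFACE

Orientations are given as a unit quaternion [w, x, y, z].
In Python, from cell import manip gives the robot as it stands.
- The arm moves only by the tool jog_arm, never from a script. Its argument "commands" is a list of rows, each a list of 3 entries, a list of its own where there are three numbers: the opening in per cent of the stroke, from 0 (shut) to 100 (fully open), then the shift along the tool's x, y, z in mm, then the turn about the tool's x in degrees. A call has 1 to 20 rows; each row is the pose to reach, as a shift and turn from the pose commanded when the call began, along the tool's axes at that moment; what a row does not reach only later rows make up. A row lasts 1/12 s, in which the tool goes at most 41.7 mm and 7.16 degrees, less where a joint would pass 70% of its speed; a pose out of reach is approached as far as the arm can. A call with a gripper value outside its range is refused whole. The fingers move at their own pace and stop on an object; "force" is the grip in N (left out, the last holds). Time passes only in rows, so rows that repeat a pose let the fingers close. It gives the time, the measured TCP pose, the force and the opening at its end, in the units of the state.
- manip.observe(): the state, without advancing time (a new reading comes with each control period).
- manip.snapshot(name): name is "scene" or "top" or "wrist"; returns a dict with "color" (420x560x3 uint8, red, green, blue), "depth" (420x560 float32, m along the optical axis (not along the pixel's ray), 0 where there is no reading), "fx", "fy", "cx", "cy" (pixels), "eye" and "orientation" of the camera in the world; the wrist camera has in their place "T_tool_cam" (4x4, takes a point from camera to tool coordinates, whose origin is the TCP and whose axes are the tool frame's). Camera axes: x right, y down, z forward; pixel columns grow to the right and rows downward; lengths in m; the calibration is good to about 2 mm. A picture is of the moment at which its call begins: read the wrist's pose just before it.
- manip.close_job(): hands the job in, once; it reports no verdict.
The state is a dict: "clock": time; "q": joint angles; "qd": joint speeds; "joint_efforts": joint torques, N m; "ee_pos": TCP position; "tcp_rot": TCP orientation; "force": force on the tool from outside, world axes, zero at the start; "moment": the same for the moment, N m; "width": finger opening in m.
Only numpy, scipy, OpenCV 4.12 (cv2) and the standard library are available. Lean on these libraries where they do the work, as an engineer would, in place of code of your own. Each camera call takes 0.05 s, during which the arm holds its last target. There are 200 camera calls.

## Working session

There is one attempt and no reset: what is moved stays moved. The work goes in short steps, Python scripts to look and compute and a tool call to move; the robot and the scene stay as the last step left them, time stands still between calls to the robot, and variables do not carry over. Pictures are saved under pics/ and viewed, and the job is handed in when it is done.

Besides the shell and the picture viewer there is one more tool, called after "Emit:" as name([rows], argument=value, ...), one row to a line, values as JSON. jog_arm: Moves the arm, as the interface text tells. Its arguments: {"type":"object","properties":{"commands":{"type":"array"},"force":{"type":"number"}},"required":["commands"]}

```bash
mkdir -p pics; cat > h.py <<'E'
import numpy as np, cv2
from cell import manip
from scipy.spatial.transform import Rotation as R
def rot(q): return R.from_quat([q[1],q[2],q[3],q[0]]).as_matrix()
def snap(n,f=None):
    s=manip.snapshot(n)
    if f: cv2.imwrite('pics/'+f,s['color'][:,:,::-1])
    return s
def world(s):
    d=s['depth'];h,w=d.shape;v,u=np.mgrid[:h,:w]
    c=np.stack([(u-s['cx'])/s['fx']*d,(v-s['cy'])/s['fy']*d,d],-1)
    P=c@rot(s['orientation']).T+np.array(s['eye']);P[d==0]=np.nan
    return P
E
python3 - <<'E'
from h import *
st=manip.observe();print({k:np.round(v,3) for k,v in st.items()});print(rot(st['tcp_rot']).round(3))
for n in('scene','top'):
    s=snap(n,n+'1.png');print(n,s['eye'],s['orientation'],s['fx'],s['cx'],s['cy'])
    np.save(n+'1.npy',world(s))
E
```

```text
{'clock': np.float64(0.0), 'q': array([-1.288,  0.468, -0.012,  1.604,  0.006,  1.071, -0.056]), 'qd': array([-0.001, -0.001, -0.   , -0.001, -0.002, -0.002, -0.001]), 'joint_efforts': array([-0.000e+00, -5.324e+01,  2.200e-02, -2.513e+01,  1.100e-02,
        8.000e-03,  0.000e+00]), 'ee_pos': array([0.208, 0.615, 0.303]), 'tcp_rot': array([ 0.698,  0.114,  0.698, -0.115]), 'force': array([ 0.032, -0.766, -0.651]), 'moment': array([ 0.006,  0.04 , -0.   ]), 'width': np.float64(0.085)}
[[-0.     0.32   0.947]
 [-0.002  0.947 -0.32 ]
 [-1.    -0.002  0.   ]]
scene [-0.09999533 -0.72579026  0.98346806] [-0.38632154  0.85305639 -0.31524833  0.15384717] 466.3631151920098 280.29195349852904 217.74093167322073
top [0.22006349 0.06851545 1.12348221] [ 0.1118636  -0.65619374  0.73521575 -0.12788318] 423.575873792845 279.6162644129311 210.29489053379757
```

View pics/scene1.png

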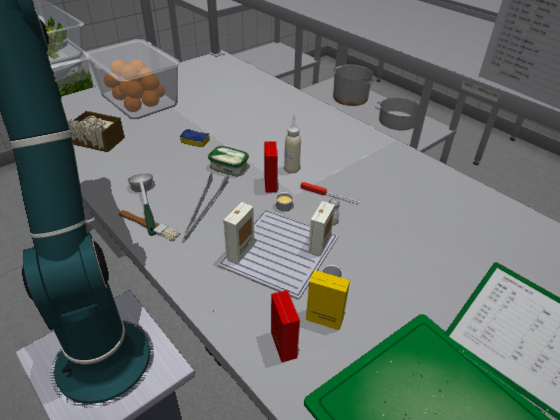

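View pics/top1.png

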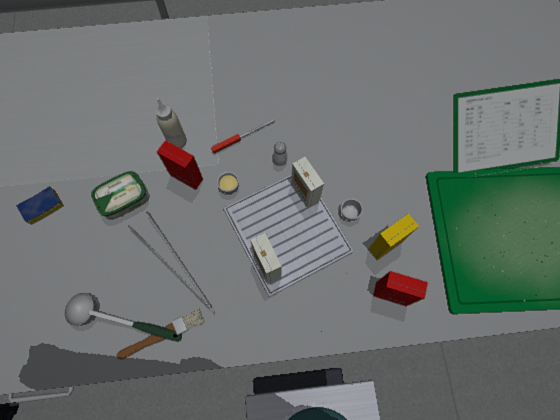

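```bash
python3 - <<'E'
from h import *
P=np.load('top1.npy')
for n,(u,v) in dict(salt=(280,147),cups=(350,211),cupf=(229,184),yel=(403,225),redn=(405,280),redf=(180,150)).items(): print(n,P[v,u].round(3))
im=cv2.imread('pics/top1.png')
for n,(u,v) in dict(near=(262,245),far=(307,170)).items():
    Q=P[v-25:v+30,u-25:u+30].reshape(-1,3);z=np.nanpercentile(Q[:,2],[90,95,99])
    top=Q[abs(Q[:,2]-z[1])<.008]
    r=cv2.minAreaRect((top[:,:2]*1000).astype(np.float32));print(n,z.round(3),len(top),r,cv2.boxPoints(r).round(0).tolist())
# plate
m=(abs(P[...,2]-.01)<.0035);m2=m.astype(np.uint8);
mm=np.zeros_like(m2);mm[165:300,215:360]=m2[165:300,215:360]
n,l,s,c=cv2.connectedComponentsWithStats(cv2.morphologyEx(mm,cv2.MORPH_OPEN,np.ones((3,3))));k=1+s[1:,4].argmax()
r=cv2.minAreaRect((P[l==k][:,:2]*1000).astype(np.float32));print('plate',r,cv2.boxPoints(r).round(0).tolist())
c=cv2.resize(im[130:310,200:380],(720,720),interpolation=cv2.INTER_CUBIC);cv2.imwrite('pics/c1.png',c[:600])
s=cv2.imread('pics/scene1.png')[180:300,200:360];cv2.imwrite('pics/c2.png',cv2.resize(s,(800,600),interpolation=cv2.INTER_CUBIC))
for u,v in[(224,209),(309,176),(351,240),(272,291)]: print('platecorner',P[v,u].round(3))
E
```

```text
salt [0.768 0.001 0.087]
cups [ 0.592 -0.177 -0.001]
cupf [0.701 0.153 0.026]
yel [ 0.493 -0.266  0.147]
redn [ 0.362 -0.243  0.148]
redf [0.756 0.261 0.149]
near [0.159 0.16  0.162] 657 ((460.130615234375, 71.35323333740234), (90.55233764648438, 40.06123733520508), 19.60112190246582) [[411.0, 75.0], [424.0, 37.0], [510.0, 68.0], [496.0, 105.0]]
far [0.138 0.14  0.142] 538 ((658.5851440429688, -56.829254150390625), (90.53681945800781, 40.99647903442383), 24.52610969543457) [[609.0, -57.0], [626.0, -94.0], [708.0, -57.0], [691.0, -19.0]]
plate ((493.940185546875, -39.40837097167969), (127.75320434570312, 220.98179626464844), 21.48832893371582) [[394.0, 40.0], [475.0, -166.0], [594.0, -119.0], [513.0, 87.0]]
platecorner [0.635 0.174 0.008]
platecorner [ 0.652 -0.06   0.135]
platecorner [ 0.509 -0.166 -0.002]
platecorner [0.393 0.065 0.009]
```

View pics/c1.png

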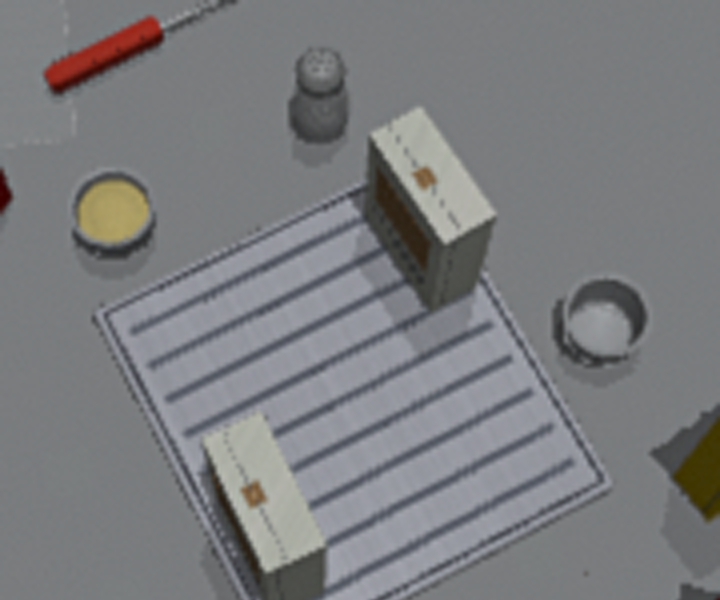

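View pics/c2.png

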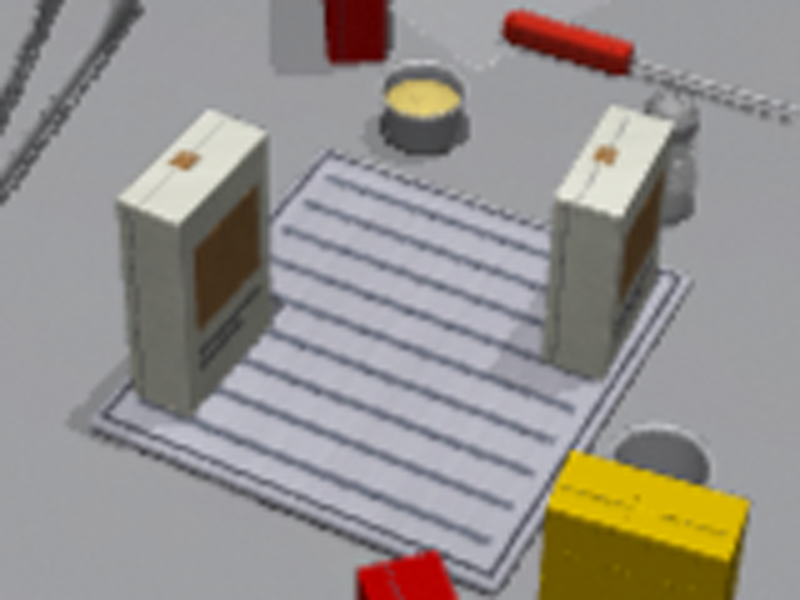

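```bash
python3 - <<'E'
from h import *
s=manip.snapshot('top');Rm=rot(s['orientation']);e=np.array(s['eye'])
def ray(u,v,z):
    d=Rm@[(u-s['cx'])/s['fx'],(v-s['cy'])/s['fy'],1];return e+d*(z-e[2])/d[2]
L=ray(224.5,209,.01);Rr=ray(352,251,.01);print(L,Rr,'diag',np.linalg.norm(L-Rr),'exp',np.hypot(.28,.26))
c=(L+Rr)/2
d=(Rr-L)[:2];a=np.arctan2(d[1],d[0])
# L is (-?): L=(+140,+130) , R=(-140,-130)
yaw=np.arctan2((L-Rr)[1],(L-Rr)[0])-np.arctan2(.13,.14);print('c',c,'yaw',np.degrees(yaw))
B=np.array([[np.cos(yaw),-np.sin(yaw)],[np.sin(yaw),np.cos(yaw)]])
for p in[(.4601,.0714),(.6586,-.0568)]:print((np.array(p)-c[:2])@B)
E
```

```text
[0.63390701 0.17223492 0.01      ] [ 0.47491665 -0.16108663  0.01      ] diag 0.3692982415533089 exp 0.38209946349085605
c [0.55441183 0.00557415 0.01      ] yaw 21.62051581705992
[-0.06342246  0.09594455]
[ 0.07387575 -0.0963747 ]
```

Emit:
jog_arm([
  [40, [0, -390, 378], 52],
  [40, [0, -390, 378], 52],
  [40, [0, -390, 378], 52],
  [40, [0, -390, 378], 52],
  [40, [0, -390, 378], 52],
  [40, [0, -390, 378], 52],
  [40, [0, -390, 378], 52],
  [40, [0, -390, 378], 52],
  [40, [0, -390, 378], 52],
  [40, [0, -390, 378], 52],
  [40, [0, -390, 378], 52],
  [40, [0, -390, 378], 52],
  [40, [0, -390, 378], 52],
  [40, [0, -390, 378], 52],
  [40, [0, -390, 378], 52],
  [40, [40, -390, 378], 52],
  [40, [40, -390, 378], 52],
  [40, [40, -390, 378], 52],
  [40, [40, -390, 378], 52],
])

```text
clock: 1.73
ee_pos: [0.4412, 0.1264, 0.2645]
tcp_rot: [0.577, 0.408, 0.577, -0.408]
force: [-0.3, -0.1, 0.2]
width: 0.0341
```

View quickly.

```bash
python3 - <<'E'
from h import *
print(rot(manip.observe()['tcp_rot']).round(3))
a=snap('scene')['color'][150:300,180:380,::-1]
cv2.imwrite('pics/s2.png',cv2.resize(a,(800,600),interpolation=cv2.INTER_CUBIC))
E
```

```text
[[-0.     0.943  0.333]
 [ 0.     0.333 -0.943]
 [-1.    -0.    -0.   ]]
```

View pics/s2.png

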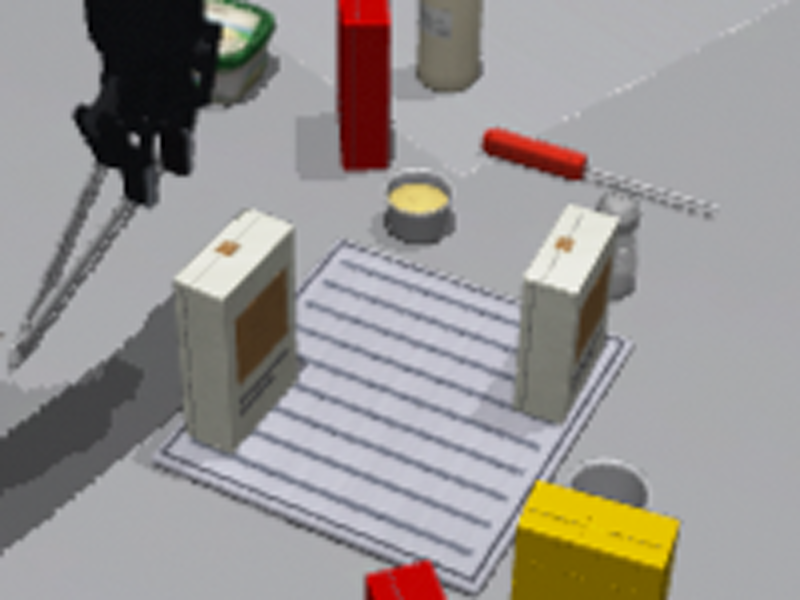

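Emit:
jog_arm([
  [40, [58, 0, 0], 0],
  [40, [58, 0, 0], 0],
  [40, [58, 0, 5], 0],
  [40, [58, 0, 10], 0],
  [40, [58, 0, 15], 0],
  [40, [58, 0, 18], 0],
  [40, [58, 0, 21], 0],
  [40, [58, 0, 24], 0],
  [40, [58, 0, 27], 0],
  [40, [58, 0, 30], 0],
  [40, [58, 0, 33], 0],
  [40, [58, 0, 36], 0],
  [40, [58, 0, 39], 0],
  [40, [58, 0, 42], 0],
  [40, [58, 0, 45], 0],
  [40, [58, 0, 45], 0],
])

```text
clock: 3.12
ee_pos: [0.4564, 0.0821, 0.2058]
tcp_rot: [0.577, 0.409, 0.577, -0.409]
force: [-0.6, 0.5, 0.1]
width: 0.0341
```

```bash
python3 - <<'E'
from h import *
a=snap('scene')['color'][150:300,180:380,::-1]
cv2.imwrite('pics/s3.png',cv2.resize(a,(800,600),interpolation=cv2.INTER_CUBIC))
E
```

```text
(no output)
```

View pics/s3.png

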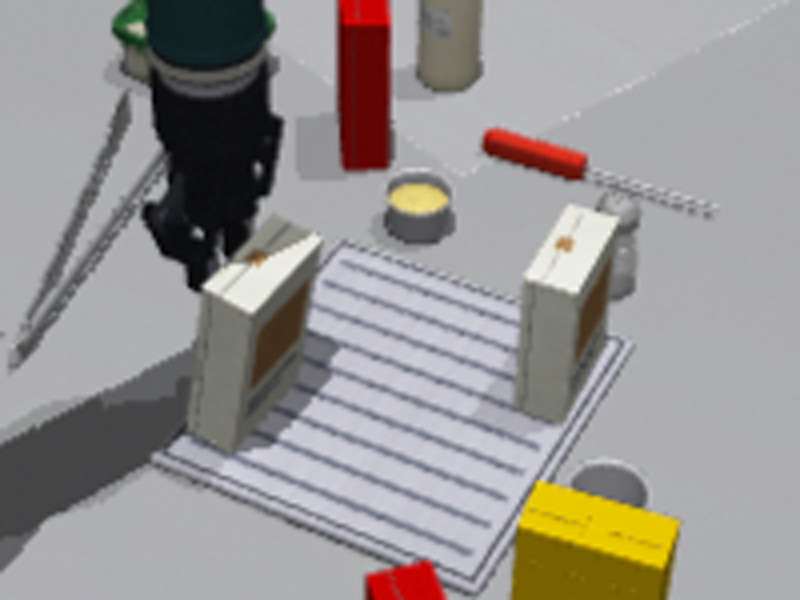

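The tall carton (its head at about (262,270) in the crop) is tilting without sliding, so I'll keep pushing.

Emit:
jog_arm([
  [40, [0, 0, 3], 0],
  [40, [0, 0, 6], 0],
  [40, [0, 0, 9], 0],
  [40, [0, 0, 12], 0],
  [40, [0, 0, 15], 0],
  [40, [0, 0, 18], 0],
  [40, [0, 0, 21], 0],
  [40, [0, 0, 24], 0],
  [40, [0, 0, 26], 0],
  [40, [0, 0, 28], 0],
  [40, [0, 0, 30], 0],
  [40, [0, 0, 30], 0],
  [40, [0, 0, 30], 0],
  [40, [0, 0, 30], 0],
  [40, [0, 0, 30], 0],
  [40, [0, 0, 30], 0],
  [40, [0, 0, 30], 0],
  [40, [0, 0, 30], 0],
])

```text
clock: 4.67
ee_pos: [0.4661, 0.0546, 0.2059]
tcp_rot: [0.577, 0.409, 0.577, -0.409]
force: [-0.1, 0.7, -0.0]
width: 0.0344
```

```bash
python3 - <<'E'
from h import *
a=snap('scene')['color'][150:300,180:380,::-1]
cv2.imwrite('pics/s4.png',cv2.resize(a,(800,600),interpolation=cv2.INTER_CUBIC))
E
```

```text
(no output)
```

View pics/s4.png

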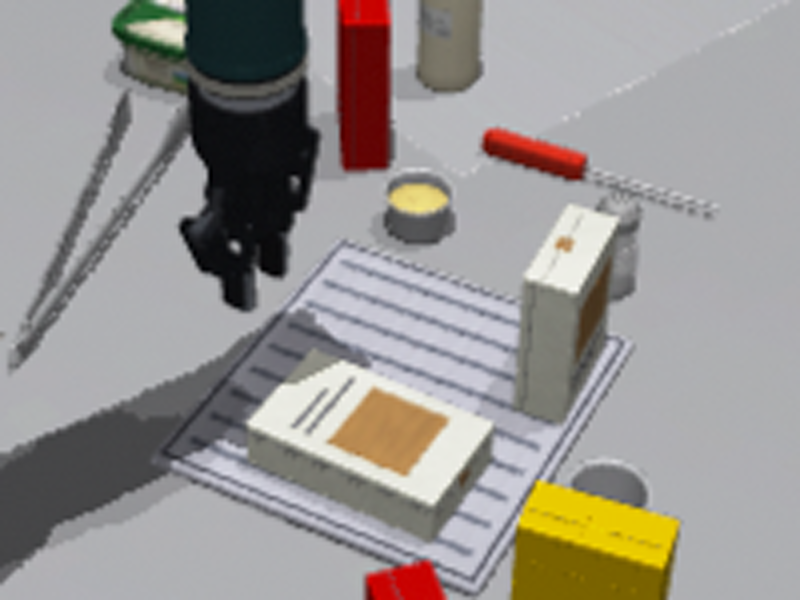

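The tall carton lies flat and wholly on the plate (corners about (250,420) to (490,440) in the crop). Next I'll go over to the outer side of the short one.

Emit:
jog_arm([
  [40, [-35, 0, 0], 0],
  [40, [-70, 0, 0], 0],
  [40, [-70, 0, 0], 0],
  [40, [-70, 25, 38], -1],
  [40, [-70, 50, 76], -2],
  [40, [-70, 75, 114], -3],
  [40, [-70, 100, 152], -4],
  [40, [-70, 125, 190], -5],
  [40, [-70, 150, 228], -5],
  [40, [-70, 150, 228], -5],
  [40, [-70, 150, 228], -5],
  [40, [-70, 150, 228], -5],
  [40, [-70, 150, 228], -5],
])

```text
clock: 5.8
ee_pos: [0.6826, -0.1103, 0.2752]
tcp_rot: [0.594, 0.383, 0.595, -0.383]
force: [0.6, 0.5, -0.2]
width: 0.0343
```

```bash
python3 - <<'E'
from h import *
T=rot(manip.observe()['tcp_rot']);p=manip.observe()['ee_pos'];print(T.round(3),p)
s=snap('top');a=s['color'][130:310,200:380,::-1]
cv2.imwrite('pics/t5.png',cv2.resize(a,(600,600),interpolation=cv2.INTER_CUBIC))
print((np.array([.6586,-.0568,.14])-p)@T)
s=snap('scene','s5.png')
E
```

```text
[[-0.002  0.911  0.412]
 [ 0.001  0.412 -0.911]
 [-1.    -0.001 -0.001]] [ 0.6825643  -0.11028356  0.27521191]
[ 0.13529034  0.00036094 -0.05842459]
```

View pics/t5.png

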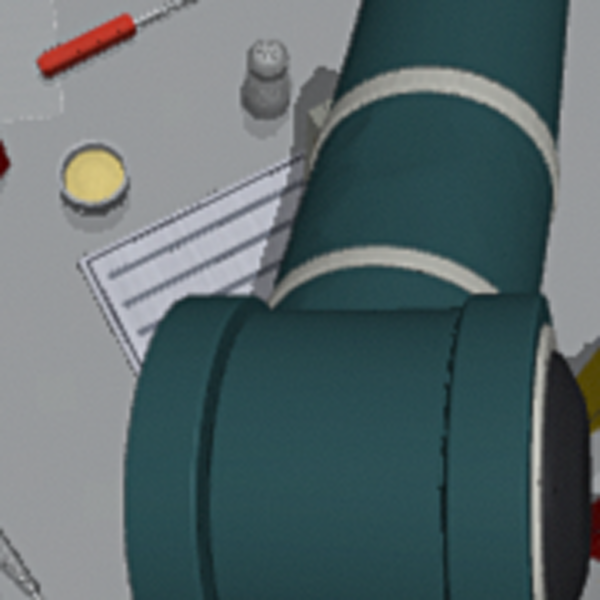

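View pics/s5.png

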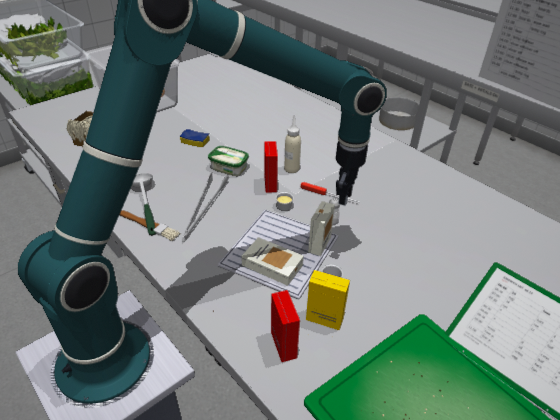

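Emit:
jog_arm([
  [40, [35, 0, 0], 0],
  [40, [70, 0, 0], 0],
  [40, [90, 0, 0], 0],
  [40, [90, 0, 0], 0],
  [40, [90, 0, -5], 0],
  [40, [90, 0, -10], 0],
  [40, [90, 0, -15], 0],
  [40, [90, 0, -18], 0],
  [40, [90, 0, -21], 0],
  [40, [90, 0, -24], 0],
  [40, [90, 0, -27], 0],
  [40, [90, 0, -30], 0],
  [40, [90, 0, -33], 0],
  [40, [90, 0, -36], 0],
  [40, [90, 0, -39], 0],
  [40, [90, 0, -42], 0],
  [40, [90, 0, -45], 0],
  [40, [90, 0, -45], 0],
])

```text
clock: 7.4
ee_pos: [0.6644, -0.069, 0.1857]
tcp_rot: [0.594, 0.383, 0.595, -0.383]
force: [-0.1, -0.1, 0.1]
width: 0.0343
```

```bash
python3 - <<'E'
from h import *
a=snap('scene')['color'][150:300,210:410,::-1]
cv2.imwrite('pics/s6.png',cv2.resize(a,(800,600),interpolation=cv2.INTER_CUBIC))
E
```

```text
(no output)
```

View pics/s6.png

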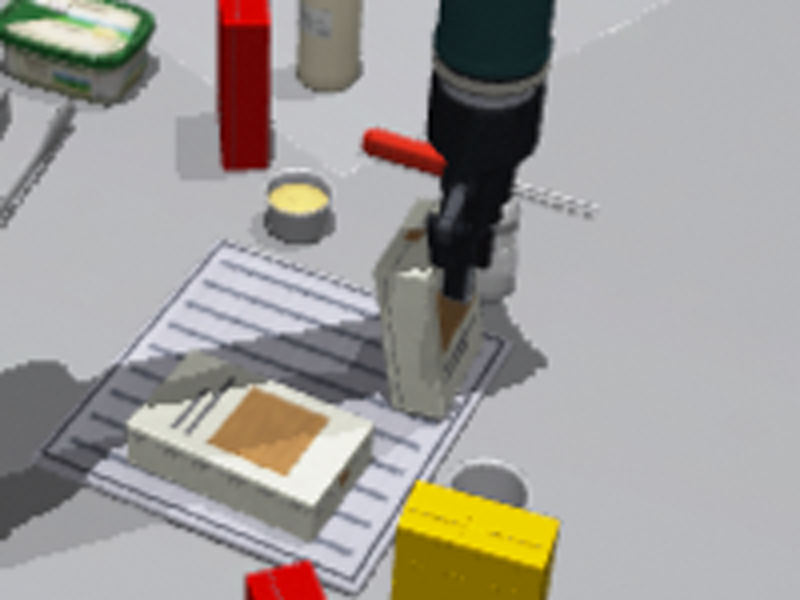

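The short carton is tilting (its head at about (410,240)), so the push continues.

Emit:
jog_arm([
  [40, [0, 0, -3], 0],
  [40, [0, 0, -6], 0],
  [40, [0, 0, -9], 0],
  [40, [0, 0, -12], 0],
  [40, [0, 0, -15], 0],
  [40, [0, 0, -18], 0],
  [40, [0, 0, -21], 0],
  [40, [0, 0, -24], 0],
  [40, [0, 0, -26], 0],
  [40, [0, 0, -28], 0],
  [40, [0, 0, -30], 0],
  [40, [0, 0, -30], 0],
  [40, [0, 0, -30], 0],
  [40, [0, 0, -30], 0],
  [40, [0, 0, -30], 0],
  [40, [0, 0, -30], 0],
  [40, [0, 0, -30], 0],
])

```text
clock: 8.87
ee_pos: [0.6523, -0.0428, 0.1859]
tcp_rot: [0.594, 0.383, 0.594, -0.384]
force: [-0.4, 0.1, -0.5]
width: 0.0343
```

```bash
python3 - <<'E'
from h import *
a=snap('scene')['color'][150:300,210:410,::-1]
cv2.imwrite('pics/s7.png',cv2.resize(a,(800,600),interpolation=cv2.INTER_CUBIC))
E
```

```text
(no output)
```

View pics/s7.png

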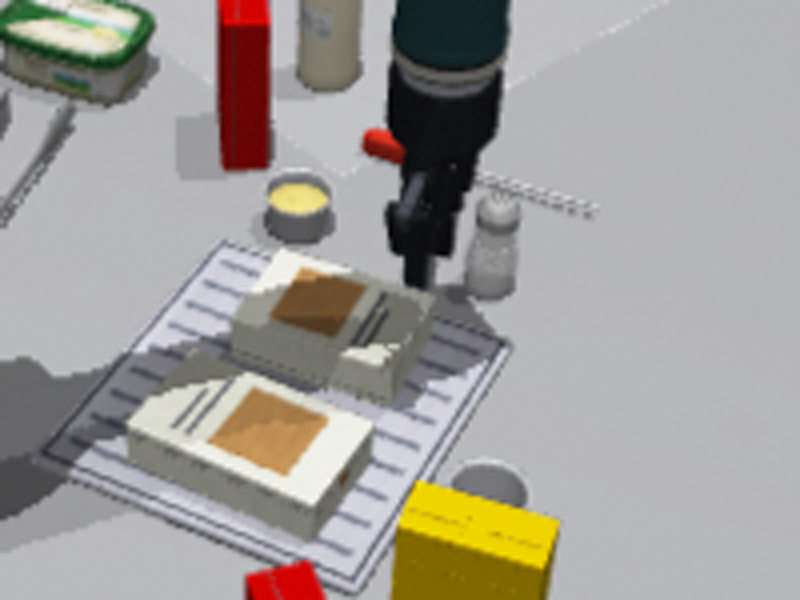

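Emit:
jog_arm([
  [40, [-35, 0, 0], 0],
  [40, [-70, 0, 0], 0],
  [40, [-100, 0, 0], 0],
  [40, [-110, -158, -620], 0],
  [40, [-110, -158, -620], 0],
  [40, [-110, -158, -620], 0],
  [40, [-110, -158, -620], 0],
  [40, [-110, -158, -620], 0],
  [40, [-110, -158, -620], 0],
  [40, [-110, -158, -620], 0],
  [40, [-110, -158, -620], 0],
  [40, [-110, -158, -620], 0],
  [40, [-110, -158, -620], 0],
  [40, [-110, -158, -620], 0],
  [40, [-110, -158, -620], 0],
  [40, [-110, -158, -620], 0],
  [40, [-110, -158, -620], 0],
  [40, [-110, -158, -620], 0],
  [40, [-110, -158, -620], 0],
  [40, [-110, -158, -620], 0],
])

```text
clock: 10.58
ee_pos: [0.249, 0.4608, 0.2959]
tcp_rot: [0.595, 0.381, 0.596, -0.381]
force: [0.5, 0.7, 0.4]
width: 0.0341
```

```bash
python3 - <<'E'
from h import *
s=snap('top');P=world(s);a=s['color'][130:310,200:380,::-1]
cv2.imwrite('pics/t8.png',cv2.resize(a,(600,600),interpolation=cv2.INTER_CUBIC))
yaw=np.radians(21.62);c=np.array([.5544,.0056]);B=np.array([[np.cos(yaw),-np.sin(yaw)],[np.sin(yaw),np.cos(yaw)]])
m=np.zeros(P.shape[:2],np.uint8);m[165:300,215:360]=(abs(P[165:300,215:360,2]-.05)<.008)
n,l,st,_=cv2.connectedComponentsWithStats(cv2.morphologyEx(m,cv2.MORPH_OPEN,np.ones((3,3))))
for k in range(1,n):
    if st[k,4]<150: continue
    Q=P[l==k];r=cv2.minAreaRect((Q[:,:2]*1000).astype(np.float32))
    print(np.median(Q[:,2]),Q[:,2].std(),r[1],((cv2.boxPoints(r)/1000-c)@B).round(3).tolist())
for n,(u,v) in dict(salt=(280,147),cupf=(229,184),cups=(350,211)).items(): print(n,P[v,u].round(3))
E
```

```text
0.04874806599217241 0.0021491976548994084 (91.22002410888672, 131.36434936523438) [[0.02, 0.053], [0.028, -0.078], [0.119, -0.072], [0.111, 0.059]]
0.04879214125544773 0.002050174725060654 (91.08672332763672, 150.40269470214844) [[-0.11, 0.065], [-0.115, -0.086], [-0.024, -0.089], [-0.019, 0.062]]
salt [0.768 0.001 0.088]
cupf [0.699 0.153 0.03 ]
cups [ 0.591 -0.177  0.002]
```

View pics/t8.png

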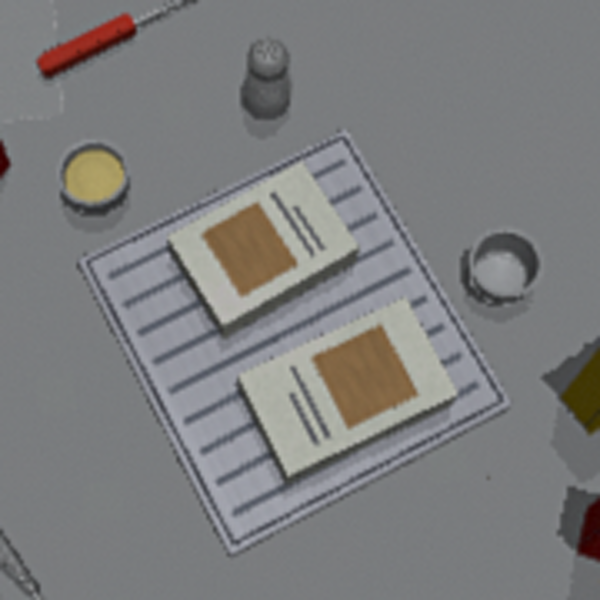

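Both cartons lie flat, with their tops at 49 mm (50 expected). They are inside the plate by at least 20 mm and about 40 mm apart, and the cups and salt shaker haven't moved.

```bash
python3 -c "
from cell import manip
print(manip.close_job())"
```

```text
the job is handed in; nothing more can be done
None
```

I tipped both cartons inward with gentle fingertip pushes near the top. The tall one went first, then the short one. I then moved the arm clear and handed the job in at about 10.6 s.

The last overhead check showed:
- **Lying flat:** both cartons are on a broad face, with tops measured at about 49 mm (50 mm expected) and footprints of 150 x 91 mm and 131 x 91 mm.
- **On the plate:** both are side by side, about 40 mm apart and at least 20 mm inside the plate's edge.
- **Left alone:** the salt shaker and both cups are where they started, to within a few mm.

The wrist force was under 1 N at the end of each move; I did not read the peak during the pushes. One measurement disagreed: the plate's diagonal came out at 369 mm against 382 mm expected. That puts the plate's edges off by only about 6 mm, well inside the margin, and the picture agrees. No check failed.

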